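Slide the filling plate over the lip of the praline filling frame and clamp it

ROBOT

A 6-joint arm with a two-finger parallel gripper is mounted at the origin on the work surface. World frame = base frame: x ahead of the robot, y to its left, z up, the work surface at z = 0. Lengths are in m, angles in rad, forces in N, time in s.
With the tool pointing down it reaches from about 0.4 to 0.825 m from the base axis. Payload 7 kg.
Tool frame: the origin (TCP) lies between the finger pads; the fingertips stand 11 mm ahead of it and the grasp point (between the pads) lies 8 mm behind it; z points along the fingers, y is the line along which they close (so a half turn about z gives the same grasp; the last joint's range is limited). The gripper opens to 85 mm and grips with 20 to 120 N. Pads are 22 mm wide; open, the fingers measure 114 mm over their backs; the gripper's body (76 mm by 85 mm) begins 54 mm behind the grasp point. The pads swing forward as they close: fully open they stand 13 mm farther back than shut.
Start: joints at [-0.902, 0.359, 0.012, 0, -1.224, -0.288], TCP at [0.251, -0.627, 0.22] pointing down, gripper open.
Joint ranges: [-3.07, 3.07], [-1.43, 2.12], [-1.02, 1.25], [-3.03, 1.67], [-3.05, -0], [-3.03, 3.03]. Speed limits (rad/s): [2.39, 2.39, 3.01, 3.14, 3.14, 3.14].

INTERFACE

Orientations are given as a unit quaternion [w, x, y, z].
In Python, from plant import bot gives the robot as it stands.
- The arm moves only by the tool play_rows, never from a script. Its argument "increments" is a list of rows, each a list of 3 entries, a list of its own where there are three numbers: the turn, a rotation vector about the tool's x, y, z as a fraction of full scale, then the shift along the tool's x, y, z as a fraction of full scale, then the finger opening in mm, from 0 to 85.4. In form: [[[ax, ay, az], [dx, dy, dz], claw], ...]. A call has 1 to 5 rows; each row shifts and turns the commanded pose from where the row before left it, along the tool's axes as they then stand; what a row does not reach is not made up. Full scale, the value 1, is 0.2 m for a shift and 360 degrees for a turn. A row lasts 1/12 s, in which the tool goes at most 41.7 mm and 7.16 degrees, less where a joint would pass 70% of its speed; a pose out of reach is approached as far as the arm can. A call with a number of a shift or a turn outside -1 to 1 is refused whole. A call with a gripper value outside its range is refused whole. The fingers move at their own pace and stop on an object; "newtons" is the grip in N (left out, the last holds). Time passes only in rows, so rows that do not move let the fingers close. It gives the time, the measured TCP pose, the force, the opening and the grip force at its end, in the units of the state.
- bot.get_obs(): the state, without advancing time (a new reading comes with each control period).
- bot.capture(name): name is "side" or "top" or "wrist"; returns (picture, depth): 400x640x3 uint8, red, green, blue; 400x640 float32, m along the optical axis (not along the pixel's ray), 0 where there is no reading.
- bot.camera_params(name): a dict with "K" (3x3 intrinsics, pixels), "k1" (the pictures are not rectified: a ray, as slopes to the right and down, at radius r is drawn at 1 + k1 r^2 times it, then the intrinsics apply), "R" (3x3) and "t" (3): a world point X has camera coordinates R X + t. Camera axes: x right, y down, z forward; pixel columns grow to the right and rows downward; lengths in m; the calibration is good to about 2 mm. A picture is of the moment at which its call begins: read the wrist's pose just before it. camera_params takes no time and is no camera call; for the wrist camera it gives the pose at the moment of the call.
- bot.job_done(): hands the job in; it is judged then, once.
The state is a dict: "t": time; "joint_positions": joint angles; "joint_velocities": joint speeds; "tau": joint torques, N m; "eef_pos": TCP position; "ee_rot": TCP orientation; "ft_force": force on the tool from outside, world axes, zero at the start; "ft_torque": the same for the moment, N m; "finger_gap": opening from 0.0 (shut) to 1.0 (fully open); "grasp_force": force on a finger pad.
Only numpy, scipy, OpenCV 4.12 (cv2) and the standard library are available. Lean on these libraries where they do the work, as an engineer would, in place of code of your own. Each camera call takes 0.05 s, during which the arm holds its last target. There are 200 camera calls.

TASK

Get the filling frame ready for piping: push the blue filling plate along the feed shelf and over the raised lip so that it drops flat into the frame, then press it gently but definitely against the end stop so that its holes stand over the truffle shells, and swing the clamp arm all the way over it. Push by feel with light force, keep the gripper off the shells and the end stop, and leave everything else on the table where it is.

Things in the scene. Friction and masses are not known exactly. Their poses are not given: they have to be found in the camera images.
- frame: Fixed metal filling frame, 335 mm long, mostly 43 mm high. Origin: on the table, under the inner edge of the raised lip, midway across. Its +x is the way the plate is pushed (feed shelf, lip, pocket, end stop), y across, z up. The sizes of its parts, given under the points below, are in this frame.
- shelf (a point): Middle of the top of the flat steel feed shelf (z 34 mm; x -185 to -5 mm; y +-95 mm), at x -95 mm. At the pocket mouth two guides on it, top at z 43 mm, flare outward from y +-72 mm at x 0 to y +-88 mm at x -40 mm.
- lip (a point): Middle of the top of the raised lip's inner edge. The lip runs across the frame at x -5 to 0 mm, top at z 37 mm, and slopes on the shelf's side from z 34 mm at x -13 mm up to z 37 mm at x -5 mm.
- pocket (a point): Middle of the pocket at ledge height (x 55, y 0, z 33 mm). Two side ledges, top at z 33 mm, carry the plate between side walls: inner faces at y +-72 mm, 8 mm thick, x 0 to 150 mm, top at z 43 mm. A boss for the clamp (x 18 to 62, y -80 to -104 mm, top z 43 mm) stands on the -y wall.
- plate: Loose blue filling plate, 100 mm (x) by 140 mm (y) by 10 mm thick, 0.28 to 0.46 kg, corners rounded by 6 mm, 12 holes of 15 mm. Origin: centre of its underside, z up. It starts on the feed shelf, within 0.12 rad of the frame's yaw, +x edge towards the lip. In the pocket it has 2 mm play at each side, its origin at frame z 33 mm and its top 6 mm above the lip.
- plate_front (a point): Middle of the plate's leading (+x) edge face, at half its thickness, 50 mm from the plate's origin; axes as the plate.
- plate_rear (a point): Middle of the plate's trailing (-x) edge face, at half its thickness, where it is pushed; axes as the plate. The plate climbs the lip, tips over it, and drops 4 mm once this edge is past the lip's inner edge. Sliding it takes 1 to 3 N, climbing the lip little more.
- stop: End stop of the pocket: guide strips on the side walls (this origin: on the frame axis at table height, frame x 109 mm, axes as the frame) and a dark steel bar across, 120 mm wide, 14 mm thick, z 30 to 46 mm, with ears and two brass screws (to z 55 mm). The bar is screwed tight, its face somewhere from frame x 103 to 115 mm; the setting is not reported. It does not yield: a push of 5 to 8 N seats the plate.
- tray (a point): Middle of the frame's floor under the truffle shells (frame x 59 mm, z 4 mm). Here stands a clear tray with 12 fragile cream-coloured hollow shells, 26 mm balls, 3 by 4, 30 mm apart, tops at frame z 30 mm, 3 mm below the ledges. The tray is set with the stop bar, so the shells stand under the holes once the plate is against the bar.
- clamp (a joint): Clamp arm, a flat steel bar on an upright pin, stiff enough (0.05 N m) to stay where left. Value in rad: at 0 it points along the frame's +x, clear of the plate; grows anticlockwise seen from above; at its end, 1.57, it points along the frame's +y, across the plate. 14 mm wide, underside z 45.5, top z 51.5 mm, reaches 58 mm from the pin. An undropped plate stands in its way.
- clamp_knob (a point): Centre of the upright black knob on the clamp arm, 12 mm diameter, standing from z 51.5 to z 73.5 mm in the frame (this point at z 63.5 mm), 56 mm from the pin's axis.
- clamp_pivot (a point): Axis of the clamp arm's pin, on the frame at x 40, y -90 mm, z 43 mm.
- jar_gold: Dark jar with a gold lid, 76 mm diameter, 95 mm high, standing near the frame's -y side. Leave alone. Origin: centre of its underside.
- jar_orange: Amber jar with an orange lid, 72 mm diameter, 85 mm high. Leave alone. Origin: centre of its underside.
- tub: White tub, 68 mm diameter, 80 mm high. Leave alone. Origin: centre of its underside.
- saucer: White saucer, 150 mm diameter, with the cup on it. Leave alone. Origin: centre of its underside.
- cup: White cup with a handle, 84 mm diameter, 60 mm high, on the saucer. Leave alone. Origin: centre of its underside.
- lid_plate: Thin bare-metal closing plate, 100 by 140 by 3 mm, lying flat on the table; not the plate to use. Leave alone. Origin: centre of its underside.
- spatula: Wooden-handled spatula, 240 mm long, lying on the table. Leave alone. Origin: middle of its underside.
- spoon: Spoon with a wooden handle, 140 mm long, lying on the table. Leave alone. Origin: middle of its underside.
There are look-alikes about, which are no part of the job. Leave any red look-alike of the stop alone.

How it is judged:
By the outcome, as a careful person would: the job done as asked, in the order asked, and still so for the second after the job is handed in, with the robot touching nothing.
It also fails if it takes over 64 s, if anything falls off the work surface, if the arm or the gripper's body presses on something with over 40 N, if the wrist force passes 120 N, or if a joint passes its speed limit or range.

## Working session

There is one attempt and no reset: what is moved stays moved. The work goes in short steps, Python scripts to look and compute and a tool call to move; the robot and the scene stay as the last step left them, time stands still between calls to the robot, and variables do not carry over. Pictures are saved under pics/ and viewed, at most 10 in all, crops included, and the job is handed in when it is done.

Besides the shell and the picture viewer there is one more tool, called after "Emit:" by a JSON object that holds its "method" and its "body". play_rows: Moves the arm, as the interface text tells. Shift numbers are shares of 0.2 m and turn numbers shares of 360 degrees, none past 1 either way. Its arguments: {"type":"object","properties":{"increments":{"type":"array","items":{"type":"array"}},"newtons":{"type":"number"}},"required":["increments"]}

```bash
mkdir -p pics; cat > h.py <<'E'
import numpy as np, cv2
from plant import bot
def snap(n,f):
    p=bot.camera_params(n); im,d=bot.capture(n)
    np.savez('pics/'+f+'.npz',im=im,d=d,K=p['K'],k1=p['k1'],R=p['R'],t=p['t'])
    cv2.imwrite('pics/'+f+'.png',im[:,:,::-1]); return im,d
def cloud(f):
    z=np.load('pics/'+f+'.npz'); d=z['d']; h,w=d.shape
    v,u=np.mgrid[:h,:w].astype(np.float32)
    K=np.array(z['K'],float); D=np.array([float(z['k1']),0,0,0,0])
    r=cv2.undistortPoints(np.stack([u.ravel(),v.ravel()],1)[:,None].astype(np.float64),K,D)[:,0]
    c=np.c_[r,np.ones(len(r))]*d.ravel()[:,None]
    return ((c-z['t'].ravel())@z['R']).reshape(h,w,3), z['im'], d
E
python3 - <<'E'
from h import *
snap('top','top0');snap('side','side0')
a=cv2.imread('pics/top0.png');b=cv2.imread('pics/side0.png')
for n in('top','side'):
    p=bot.camera_params(n);print(n,p['k1'],p['K'][0],-np.array(p['R']).T@p['t'])
o=bot.get_obs();print({k:np.round(v,3) for k,v in o.items()})
E
```

```text
top -0.05678709623705927 [485.54975903   0.         320.85145727] [ 0.33464823 -0.03976361  1.65270313]
side -0.13365987909483787 [511.09906993   0.         325.17462939] [0.29048711 1.28444883 0.97933009]
{'t': np.float64(0.1), 'joint_positions': array([-0.902,  0.359,  0.011, -0.   , -1.224, -0.288]), 'joint_velocities': array([ 0.   , -0.001,  0.001,  0.003, -0.001, -0.   ]), 'tau': array([-2.0000e-03, -5.8476e+01,  2.9411e+01,  6.9550e+00, -3.0000e-03,
       -0.0000e+00]), 'eef_pos': array([ 0.251, -0.626,  0.219]), 'ee_rot': array([-0.   , -0.189,  0.982,  0.001]), 'ft_force': array([-0.346, -0.389, -0.147]), 'ft_torque': array([ 0.048,  0.033, -0.025]), 'grasp_force': np.float64(0.0), 'finger_gap': np.float64(0.999)}
```

View pics/top0.png

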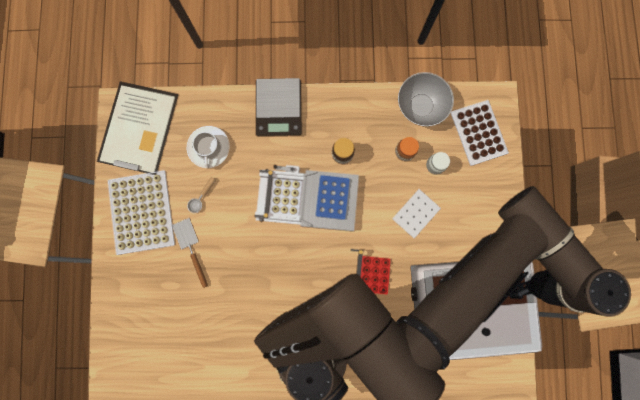

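View pics/side0.png

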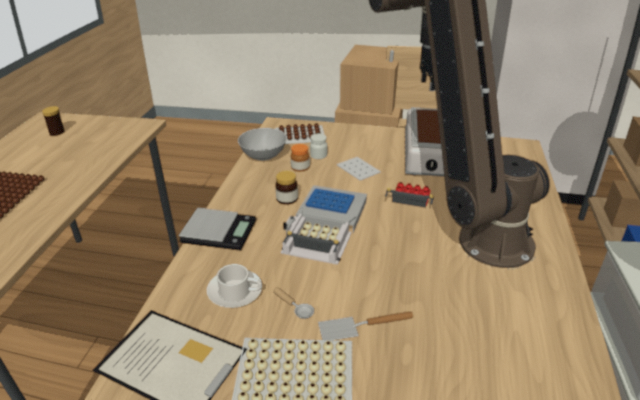

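The top view shows the frame at about (308,200). The blue plate is at (333,198) on the grey feed shelf, the shells are at (288,198), and the end stop is near (264,197) on the left, so frame +x points image-left. The clamp is at (286,168) on the upper (-y) side, beside the gold jar at (343,150). The red look-alike is at (374,273) and the bare lid plate at (416,213); both are left alone.

```bash
python3 - <<'E'
from h import *
P,im,d=cloud('top0')
hsv=cv2.cvtColor(im,cv2.COLOR_RGB2HSV)
m=((hsv[...,0]>98)&(hsv[...,0]<125)&(hsv[...,1]>110)&(hsv[...,2]>60)).astype(np.uint8); m[:,:300]=0;m[:,365:]=0;m[:160]=0;m[240:]=0
m=cv2.morphologyEx(m,cv2.MORPH_CLOSE,np.ones((5,5)))
ys,xs=np.nonzero(m);print(len(xs))
q=P[ys,xs];print('plate z',np.percentile(q[:,2],[10,50,90]))
print(cv2.minAreaRect(q[:,:2].astype(np.float32)*1000))
# grey shelf+frame height mask
z=P[...,2]; r=(slice(160,240),slice(240,370))
b=np.zeros(z.shape,np.uint8); b[r]=((z[r]>0.02)&(z[r]<0.06)); 
n,l,s,c=cv2.connectedComponentsWithStats(b); k=1+s[1:,4].argmax();print(s[k])
ys,xs=np.nonzero(l==k); print('frame',cv2.minAreaRect(P[ys,xs,:2].astype(np.float32)*1000))
for (u,v) in [(344,205),(350,190),(310,180),(343,150)]: print((u,v),P[v,u])
cv2.imwrite('pics/c1.png',cv2.resize(im[140:250,230:390,::-1],None,fx=5,fy=5,interpolation=cv2.INTER_CUBIC))
E
```

```text
1146
plate z [0.03462538 0.04293088 0.04876988]
((468.0196533203125, -72.11072540283203), (95.39562225341797, 272.9302673339844), 82.4506607055664)
[ 254  166  105   65 4074]
frame ((538.3765258789062, 6.5568695068359375), (334.6766662597656, 199.34829711914062), 83.46856689453125)
(344, 205) [ 0.50670718 -0.11919986  0.04733023]
(350, 190) [ 0.55837274 -0.14124086  0.0350538 ]
(310, 180) [ 0.59635917 -0.00708894  0.02633849]
(343, 150) [ 0.68199646 -0.1179115   0.09799635]
```

View pics/c1.png

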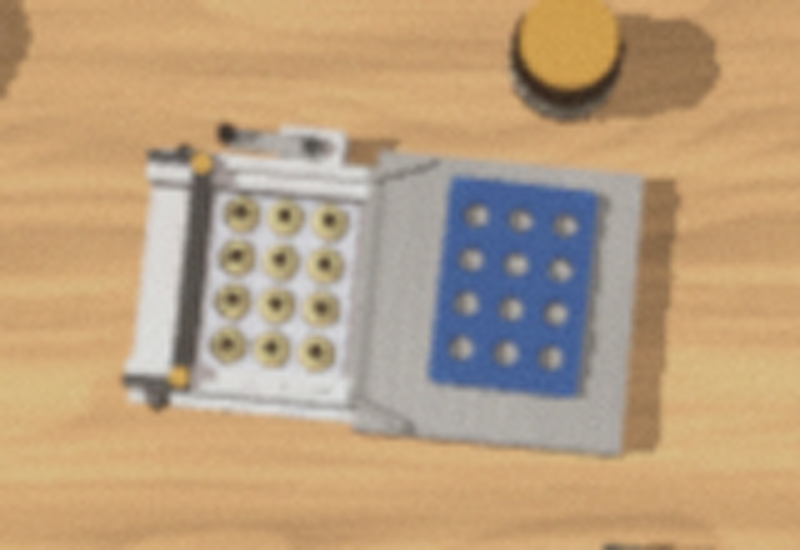

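The crop confirms the layout. Shelf corners are near (643,177), (622,455), (380,152) and (355,432); plate corners near (452,178), (600,190), (580,397) and (430,382). The clamp knob is at (228,132) and the pin near (318,146).

```bash
cat >> h.py <<'E'
def topix(f,uv,z):
    q=np.load('pics/'+f+'.npz'); D=np.array([float(q['k1']),0,0,0,0])
    r=cv2.undistortPoints(np.array(uv,float).reshape(-1,1,2),np.array(q['K'],float),D)[:,0]
    w=np.c_[r,np.ones(len(r))]@q['R']; C=-q['R'].T@q['t'].ravel()
    return C+w*((np.broadcast_to(z,len(r))-C[2])/w[:,2])[:,None]
def fit(src,dst):
    src=np.array(src,float);dst=np.array(dst,float);a=src.mean(0);b=dst.mean(0)
    s=src-a;t=dst-b;th=np.arctan2((s[:,0]*t[:,1]-s[:,1]*t[:,0]).sum(),(s*t).sum())
    R=np.array([[np.cos(th),-np.sin(th)],[np.sin(th),np.cos(th)]]);o=b-R@a
    return th,o,np.linalg.norm(src@R.T+o-dst,axis=1)
E
python3 - <<'E'
from h import *
c=lambda a:(np.array(a,float)+.5)/5-.5+[230,140]
W=topix('top0',c([(643,177),(622,455),(380,152),(355,432)]),.034)
th,o,e=fit([[-.185,-.095],[-.185,.095],[-.005,-.095],[-.005,.095]],W[:,:2]);print('frame',th,o,e)
Q=topix('top0',c([(452,178),(600,190),(580,397),(430,382)]),.044)
t2,p,e2=fit([[.05,-.07],[-.05,-.07],[-.05,.07],[.05,.07]],Q[:,:2]);print('plate',t2,p,e2)
R=np.array([[np.cos(th),-np.sin(th)],[np.sin(th),np.cos(th)]])
print('plate in frame',R.T@(p-o),t2-th)
K=topix('top0',c([(228,132),(318,146)]),[.0735,.05])[:,:2]
print('knob,pin in frame',(K-o)@R)
S=topix('top0',c([(200,165),(180,377),(213,170),(190,385)]),[.055,.055,.046,.046])[:,:2];print('screws, bar',(S-o)@R)
sh=topix('top0',c([(240,213),(317,352)]),.030)[:,:2];print('shells',(sh-o)@R)
E
```

```text
frame 1.4646695783169634 [0.53529602 0.02252913] [0.00150697 0.00053141 0.0005826  0.00098797]
plate 1.4523150865506822 [ 0.53516265 -0.08233571] [0.00142856 0.00043658 0.00049576 0.00062216]
plate in frame [-0.10428898 -0.01097546] -0.012354491766281228
knob,pin in frame [[ 0.09410628 -0.09308352]
 [ 0.03565177 -0.09306995]]
screws, bar [[ 0.11261731 -0.07253639]
 [ 0.11162187  0.06995655]
 [ 0.10467248 -0.07139906]
 [ 0.10555788  0.07398744]]
shells [[ 0.08539118 -0.04626515]
 [ 0.02459994  0.04321928]]
```

Emit:
{"method": "play_rows", "body": {"increments": [[[0, 0, -0.01725], [0, 0, 0], 60], [[0, 0, -0.01725], [0, 0, 0], 60], [[0, 0, -0.01725], [0, 0, 0], 60], [[0, 0, -0.01725], [0, 0, 0], 60], [[0, 0, -0.01725], [0, 0, 0], 60]]}}

```text
t: 0.52
eef_pos: [0.2507, -0.6264, 0.219]
ee_rot: [0.0, -0.448, 0.894, 0.001]
ft_force: [-0.9, 0.2, -0.4]
finger_gap: 0.703
grasp_force: 0.0
```

Emit:
{"method": "play_rows", "body": {"increments": [[[0, 0, -0.01725], [0, 0, 0], 60], [[0, 0, -0.01725], [0, 0, 0], 60], [[0, 0, -0.01725], [0, 0, 0], 60], [[0, 0, -0.01725], [0, 0, 0], 60], [[0, 0, -0.01725], [0, 0, 0], 60]]}}

```text
t: 0.93
eef_pos: [0.2508, -0.6263, 0.219]
ee_rot: [0.0, -0.671, 0.742, 0.0]
ft_force: [-0.0, -0.5, 0.0]
finger_gap: 0.7
grasp_force: 0.0
```

Emit:
{"method": "play_rows", "body": {"increments": [[[0, 0, 0], [-0.168, -0.073, 0], 60], [[0, 0, 0], [-0.168, -0.073, 0], 60], [[0, 0, 0], [-0.168, -0.073, 0], 60], [[0, 0, 0], [-0.168, -0.073, 0], 60], [[0, 0, 0], [-0.168, -0.073, 0], 60]]}}

```text
t: 1.35
eef_pos: [0.3415, -0.4657, 0.2192]
ee_rot: [0.0, -0.668, 0.744, 0.0]
ft_force: [0.5, -0.4, 0.3]
finger_gap: 0.705
grasp_force: 0.0
```

Emit:
{"method": "play_rows", "body": {"increments": [[[0, 0, 0], [-0.168, -0.073, 0], 60], [[0, 0, 0], [-0.168, -0.073, 0], 60], [[0, 0, 0], [-0.168, -0.073, 0], 60], [[0, 0, 0], [-0.168, -0.073, 0], 60], [[0, 0, 0], [-0.168, -0.073, 0], 60]]}}

```text
t: 1.77
eef_pos: [0.432, -0.3062, 0.2195]
ee_rot: [0.0, -0.669, 0.744, 0.0]
ft_force: [0.4, 0.4, 0.3]
finger_gap: 0.705
grasp_force: 0.0
```

Emit:
{"method": "play_rows", "body": {"increments": [[[0, 0, 0], [-0.168, -0.073, 0], 60], [[0, 0, 0], [-0.168, -0.073, 0], 60], [[0, 0, 0], [-0.168, -0.073, 0], 60], [[0, 0, 0], [-0.168, -0.073, 0], 60], [[0, 0, 0], [-0.168, -0.073, 0], 60]]}}

```text
t: 2.18
eef_pos: [0.5224, -0.1468, 0.2195]
ee_rot: [-0.0, -0.669, 0.744, 0.0]
ft_force: [0.5, -1.5, 0.3]
finger_gap: 0.701
grasp_force: 0.0
```

```bash
python3 - <<'E'
from h import *
bot.capture('wrist');snap('wrist','w1');o=bot.get_obs();print(o['eef_pos'],o['ft_force'],o['t'])
E
```

```text
[ 0.52398297 -0.14503186  0.21915436] [-0.37292827 -0.61284291 -0.86434469] 2.2833
```

View pics/w1.png

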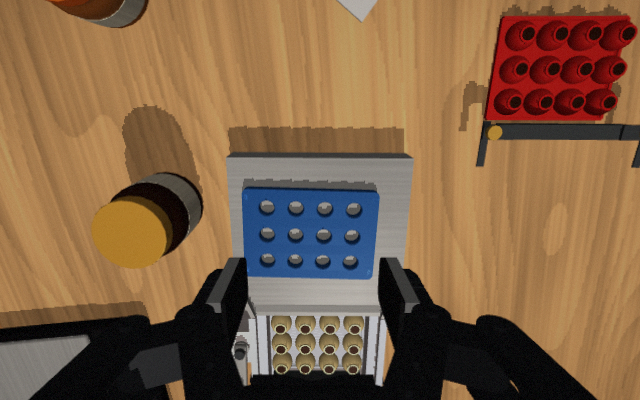

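The wrist view has the shelf's rear corners at (229,156) and (411,156). The plate's rear corners are at (244,189) and (378,190), its front corners at (244,277) and (372,279), and the lip runs along row ~306.

```bash
python3 - <<'E'
from h import *
th=1.46467;o=np.array([.5353,.0225]);R=np.array([[np.cos(th),-np.sin(th)],[np.sin(th),np.cos(th)]])
A=topix('w1',[(229,156),(411,156)],.034)[:,:2];Q=topix('w1',[(244,189),(378,190),(372,279),(244,277)],.044)[:,:2]
L=topix('w1',[(260,306),(320,306),(370,306)],.037)[:,:2]
print('shelf',(A-o)@R);d=A[0]-A[1];print('yaw',np.arctan2(d[1],d[0])+np.pi/2, np.linalg.norm(d))
print('plate',fit([[-.05,-.07],[-.05,.07],[.05,.07],[.05,-.07]],(Q-o)@R));print((L-o)@R)
im=np.load('pics/w1.npz')['im']
P,_,d=cloud('w1');print((P[[165,165,240,290],[240,400,400,320]]))
print('tips',[(P[v,u]) for u,v in[(232,262),(395,262)]])
E
```

```text
shelf [[-0.18340418 -0.09078399]
 [-0.18377243  0.09202433]]
yaw 1.466684425319102 0.18280868796688413
plate (np.float64(-0.017781482459089407), array([-0.10106612, -0.00988829]), array([0.00329623, 0.00224846, 0.00052774, 0.00110253]))
[[-0.00991047 -0.06708831]
 [-0.01003618  0.00211503]
 [-0.01024285  0.05975445]]
[[ 0.59676923 -0.15926299  0.03382148]
 [ 0.43562361 -0.14257048  0.03449737]
 [ 0.43742662 -0.05915555  0.03337007]
 [ 0.53019669 -0.00645656  0.03413184]]
tips [array([ 0.55709558, -0.15669556,  0.24450474]), array([ 0.48833657, -0.14869284,  0.24290856])]
```

Emit:
{"method": "play_rows", "body": {"increments": [[[0, 0, 0], [0.01, 0, 0.18], 60], [[0, 0, 0], [0.01, 0, 0.18], 60], [[0, 0, 0], [0, 0, 0.18], 60], [[0, 0, 0], [0, 0, 0.16], 60], [[0, 0, 0], [0, 0, 0.1], 60]]}}

```text
t: 2.7
eef_pos: [0.5192, -0.1528, 0.0562]
ee_rot: [-0.001, -0.668, 0.744, 0.002]
ft_force: [-0.8, 0.2, -1.2]
finger_gap: 0.707
grasp_force: 0.0
```

Emit:
{"method": "play_rows", "body": {"increments": [[[0, 0, 0], [0, 0, 0.015], 60], [[0, 0, 0], [0, 0, 0], 60], [[0, 0, 0], [0, 0, 0], 60]]}}

```text
t: 2.95
eef_pos: [0.5223, -0.1529, 0.0576]
ee_rot: [0.0, -0.669, 0.744, -0.0]
ft_force: [-0.2, -0.4, 0.7]
finger_gap: 0.7
grasp_force: 0.0
```

```bash
python3 - <<'E'
from h import *
snap('side','s1');o=bot.get_obs();print(o['eef_pos'],o['ft_force'],o['t'])
a=np.load('pics/s1.npz')['im'][150:290,250:420,::-1]
cv2.imwrite('pics/s1c.png',cv2.resize(a,None,fx=4,fy=4,interpolation=cv2.INTER_CUBIC))
E
```

```text
[ 0.52275757 -0.15284547  0.05816002] [0.06622819 0.83181951 0.74587728] 3.0
```

View pics/s1c.png

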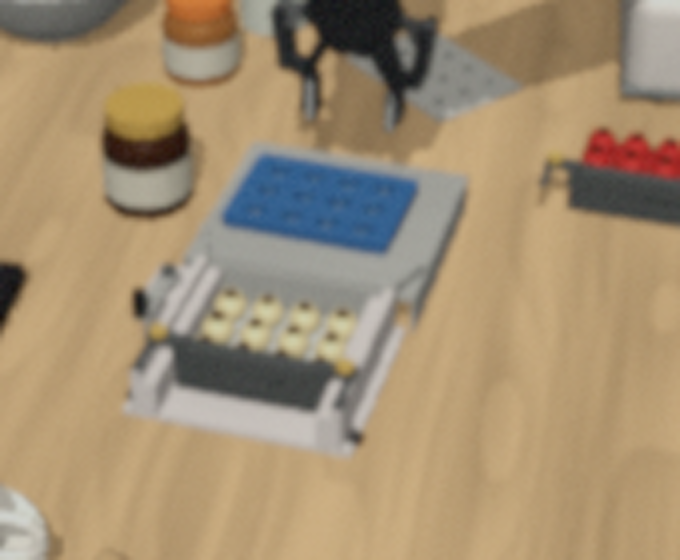

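The side crop shows the two fingertips at (310,115) and (392,125), apparently behind the shelf's rear edge (250,145)–(465,180). I'll check that against the projected TCP.

```bash
python3 - <<'E'
from h import *
def proj(f,X):
    q=np.load('pics/'+f+'.npz');return cv2.projectPoints(np.array(X,float).reshape(-1,1,3),cv2.Rodrigues(q['R'])[0],q['t'].reshape(3,1),np.array(q['K'],float),np.array([float(q['k1']),0,0,0,0]))[0][:,0]
print((proj('s1',[[.5228,-.153,.058],[.5228,-.153,.034],[.5228,-.25,.15],[.535,-.1343,.034],[.618,-.169,.034]])-[250,150])*4)
P,im,d=cloud('s1')
for c in[(310,110),(392,118),(350,20),(450,185),(320,200),(150,150)]:
    u,v=c[0]//4+250,c[1]//4+150;print(c,P[v,u])
o=bot.get_obs();print(o['t'],o['eef_pos'])
snap('side','s2');P,im,d=cloud('s2');print(P[150+27,250+77],np.abs(im.astype(int)-np.load('pics/s1.npz')['im']).mean())
E
```

```text
[[347.1253707  133.95942304]
 [346.86187676 157.85664779]
 [366.80736718 -16.31179497]
 [328.90165393 168.340054  ]
 [241.05369681 137.16141642]]
(310, 110) [ 0.55356647 -0.13831574  0.08916103]
(392, 118) [ 0.48305018 -0.13805817  0.08934617]
(350, 20) [ 0.52144591 -0.14280621  0.17336438]
(450, 185) [ 0.43360406 -0.1317778   0.03193092]
(320, 200) [ 0.53106355 -0.06964634  0.04543706]
(150, 150) [ 0.67712946 -0.08226325  0.07095653]
3.0 [ 0.52275757 -0.15284547  0.05816002]
[ 0.55306339 -0.13559501  0.09086329] 1.2678502604166666
```

Emit:
{"method": "play_rows", "body": {"increments": [[[0, 0, 0], [0, 0, 0.02], 60], [[0, 0, 0], [0, 0, 0.02], 60], [[0, 0, 0], [0, 0, 0], 60]]}}

```text
t: 3.3
eef_pos: [0.5214, -0.1526, 0.0485]
ee_rot: [0.0, -0.669, 0.744, 0.0]
ft_force: [-0.7, -1.0, -0.6]
finger_gap: 0.7
grasp_force: 0.0
```

Emit:
{"method": "play_rows", "body": {"increments": [[[0, 0, 0], [0, 0, 0.01], 60], [[0, 0, 0], [0, 0, 0.01], 60], [[0, 0, 0], [0, 0, 0], 60]]}}

```text
t: 3.55
eef_pos: [0.5213, -0.1526, 0.0442]
ee_rot: [-0.0, -0.669, 0.744, 0.0]
ft_force: [0.2, 0.1, 0.4]
finger_gap: 0.703
grasp_force: 0.0
```

```bash
python3 - <<'E'
from h import *
F=[]
for i in range(2):
    snap('side','s3');o=bot.get_obs();F.append(o['ft_force'])
print(o['eef_pos'],np.round(F,1))
a=np.load('pics/s3.npz')['im'][160:200,300:380,::-1]
cv2.imwrite('pics/s3c.png',cv2.resize(a,None,fx=9,fy=9,interpolation=cv2.INTER_CUBIC))
E
```

```text
[ 0.52150763 -0.15264829  0.04448951] [[ 0.2  0.  -0.1]
 [ 0.4 -0.3 -0.4]]
```

View pics/s3c.png

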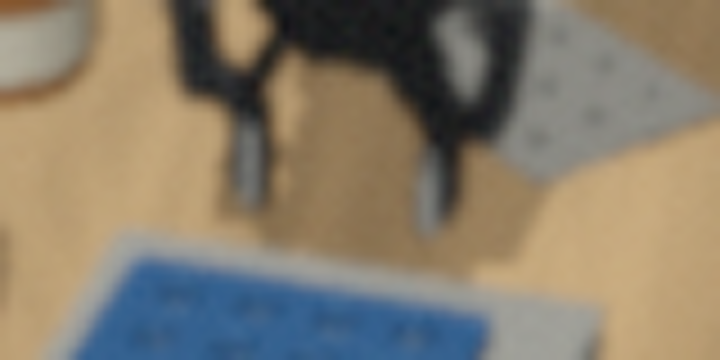

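```bash
python3 - <<'E'
from h import *
q=np.load('pics/s3.npz')
X=[[.5515,-.142,z] for z in(.034,.04,.045,.05,.055)]+[[.4905,-.136,z] for z in(.034,.04,.045,.05,.055)]
p=cv2.projectPoints(np.array(X).reshape(-1,1,3),cv2.Rodrigues(q['R'])[0],q['t'].reshape(3,1),np.array(q['K'],float),np.array([float(q['k1']),0,0,0,0]))[0][:,0]
print(np.round((p-[300,160])*9))
E
```

```text
[[250. 273.]
 [250. 260.]
 [250. 249.]
 [250. 238.]
 [250. 226.]
 [408. 298.]
 [409. 285.]
 [409. 273.]
 [409. 262.]
 [409. 251.]]
```

Emit:
{"method": "play_rows", "body": {"increments": [[[0, 0, 0], [0, 0, 0.01], 60], [[0, 0, 0], [0, 0, 0.005], 60], [[0, 0, 0], [0, 0, 0], 60]]}}

```text
t: 3.9
eef_pos: [0.5214, -0.1526, 0.0413]
ee_rot: [-0.0, -0.669, 0.744, 0.0]
ft_force: [0.3, 0.2, -0.1]
finger_gap: 0.702
grasp_force: 0.0
```

Emit:
{"method": "play_rows", "body": {"increments": [[[0, 0, 0], [0, 0, 0.01], 60], [[0, 0, 0], [0, 0, 0], 60], [[0, 0, 0], [0, 0, 0], 60]]}}

```text
t: 4.15
eef_pos: [0.5215, -0.1526, 0.0395]
ee_rot: [-0.0, -0.669, 0.744, 0.0]
ft_force: [0.0, -0.1, 0.2]
finger_gap: 0.702
grasp_force: 0.0
```

```bash
python3 - <<'E'
from h import *
snap('side','s4');o=bot.get_obs();print(o['eef_pos'],o['ft_force'],o['joint_positions'])
snap('wrist','w2')
a=np.load('pics/s4.npz')['im'][160:200,300:380,::-1]
A=cv2.resize(a,(720,360),interpolation=cv2.INTER_CUBIC)
B=cv2.resize(np.load('pics/w2.npz')['im'][:,:,::-1],(384,240))
c=np.zeros((600,720,3),np.uint8);c[:360]=A;c[360:,:384]=B;cv2.imwrite('pics/s4c.png',c)
E
```

```text
[ 0.52157614 -0.15265198  0.03956433] [ 0.57812262 -0.16860508  0.16195538] [ 7.59636383e-02  3.32665819e-01 -4.99719429e-01 -2.12945618e-05
 -7.38479026e-01 -1.82124986e-01]
```

View pics/s4c.png

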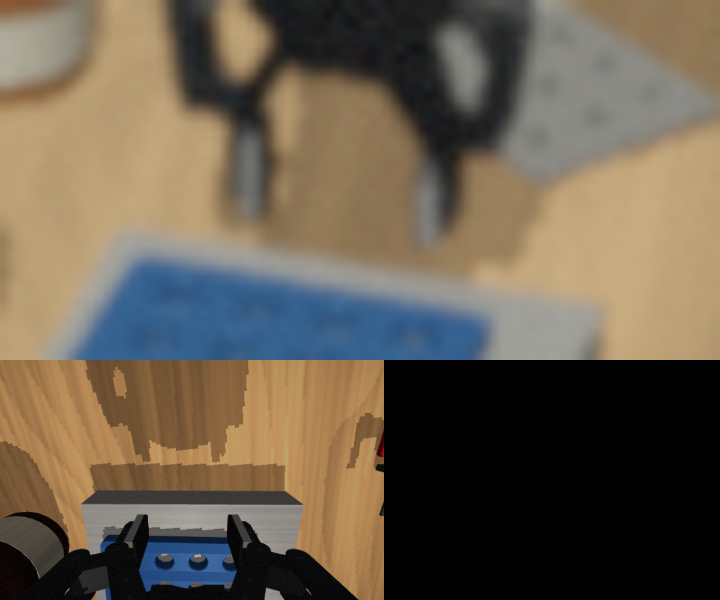

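Emit:
{"method": "play_rows", "body": {"increments": [[[0, 0, 0], [0, 0, 0.005], 60], [[0, 0, 0], [0, 0, 0.005], 60], [[0, 0, 0], [0, 0, 0], 60]]}}

```text
t: 4.5
eef_pos: [0.5215, -0.1527, 0.0374]
ee_rot: [-0.0, -0.669, 0.744, 0.0]
ft_force: [0.3, -0.2, 0.2]
finger_gap: 0.702
grasp_force: 0.0
```

Emit:
{"method": "play_rows", "body": {"increments": [[[0, 0, 0], [0, 0, 0.005], 60], [[0, 0, 0], [0, 0, 0.005], 60], [[0, 0, 0], [0, 0, 0], 60]]}}

```text
t: 4.75
eef_pos: [0.5215, -0.1526, 0.0354]
ee_rot: [-0.0, -0.669, 0.744, 0.0]
ft_force: [0.1, -0.1, 0.4]
finger_gap: 0.701
grasp_force: 0.0
```

```bash
python3 - <<'E'
from h import *
P,im,d=cloud('w2')
# print finger column depth->world for left finger (combined (145,518)->full (242,263))
for v in range(250,310,8):
    print(v,[np.round(P[v,u],3).tolist() for u in(232,238,392,398)])
E
```

```text
250 [[0.562, -0.158, 0.033], [0.559, -0.157, 0.033], [0.479, -0.149, 0.033], [0.476, -0.148, 0.033]]
258 [[0.554, -0.166, 0.061], [0.551, -0.166, 0.061], [0.485, -0.159, 0.06], [0.476, -0.144, 0.033]]
266 [[0.552, -0.166, 0.068], [0.55, -0.166, 0.068], [0.487, -0.159, 0.068], [0.484, -0.159, 0.068]]
274 [[0.551, -0.166, 0.075], [0.549, -0.165, 0.073], [0.488, -0.159, 0.074], [0.486, -0.159, 0.074]]
282 [[0.55, -0.166, 0.08], [0.55, -0.162, 0.073], [0.49, -0.16, 0.081], [0.487, -0.159, 0.08]]
290 [[0.549, -0.164, 0.083], [0.55, -0.158, 0.074], [0.49, -0.157, 0.082], [0.489, -0.159, 0.086]]
298 [[0.55, -0.161, 0.083], [0.55, -0.156, 0.077], [0.49, -0.154, 0.083], [0.49, -0.16, 0.091]]
306 [[0.512, -0.23, 0.193], [0.551, -0.152, 0.076], [0.49, -0.151, 0.083], [0.49, -0.156, 0.091]]
```

Emit:
{"method": "play_rows", "body": {"increments": [[[0, 0, 0], [0, 0, 0.015], 60], [[0, 0, 0], [0, 0, 0.015], 60], [[0, 0, 0], [0, 0, 0.015], 60], [[0, 0, 0], [0, 0, 0], 60]]}}

```text
t: 5.08
eef_pos: [0.5211, -0.1527, 0.0258]
ee_rot: [-0.0, -0.669, 0.744, 0.0]
ft_force: [-0.4, 0.5, 0.7]
finger_gap: 0.704
grasp_force: 0.0
```

```bash
python3 - <<'E'
from h import *
snap('wrist','w3');print(bot.get_obs()['eef_pos'],bot.get_obs()['ft_force'])
P,im,d=cloud('w3')
Z=P[...,2]
for u in(225,230,235,392,396,400):
    c=[(v,round(float(P[v,u,1]),3),round(float(Z[v,u]),4)) for v in range(225,330,3) if Z[v,u]>.036][:4];print(u,c)
E
```

```text
[ 0.52125102 -0.15265785  0.02609918] [-0.17530305  0.4957469   0.97689786]
225 [(267, -0.166, 0.0546), (270, -0.166, 0.057), (273, -0.166, 0.0598), (276, -0.166, 0.0616)]
230 [(258, -0.167, 0.0475), (261, -0.166, 0.0485), (264, -0.166, 0.052), (267, -0.166, 0.0543)]
235 [(258, -0.166, 0.0457), (261, -0.166, 0.0495), (264, -0.166, 0.0521), (267, -0.166, 0.0545)]
392 [(258, -0.158, 0.0459), (261, -0.159, 0.0497), (264, -0.159, 0.0531), (267, -0.16, 0.0564)]
396 [(258, -0.158, 0.0457), (261, -0.159, 0.0497), (264, -0.159, 0.0526), (267, -0.159, 0.0553)]
400 [(267, -0.158, 0.0544), (270, -0.159, 0.0573), (273, -0.159, 0.0605), (276, -0.159, 0.0616)]
```

Emit:
{"method": "play_rows", "body": {"increments": [[[0, 0, 0], [0, 0, 0.02], 60], [[0, 0, 0], [0, 0, 0.01], 60], [[0, 0, 0], [0, 0, 0.005], 60], [[0, 0, 0], [0, 0, 0], 60]]}}

```text
t: 5.47
eef_pos: [0.5214, -0.1526, 0.0193]
ee_rot: [-0.0, -0.669, 0.744, 0.0]
ft_force: [0.0, -0.5, 1.0]
finger_gap: 0.702
grasp_force: 0.0
```

Emit:
{"method": "play_rows", "body": {"increments": [[[0, 0, 0], [0, 0, 0.005], 60], [[0, 0, 0], [0, 0, 0], 60]]}}

```text
t: 5.63
eef_pos: [0.5216, -0.1527, 0.0185]
ee_rot: [0.0, -0.669, 0.744, 0.0]
ft_force: [0.1, 0.9, -0.0]
finger_gap: 0.703
grasp_force: 0.0
```

Emit:
{"method": "play_rows", "body": {"increments": [[[0, 0, 0], [0, 0, 0.003], 60], [[0, 0, 0], [0, 0, 0], 60]]}}

```text
t: 5.8
eef_pos: [0.5216, -0.1526, 0.018]
ee_rot: [0.0, -0.669, 0.744, -0.0]
ft_force: [-0.1, 0.3, -0.2]
finger_gap: 0.699
grasp_force: 0.0
```

Emit:
{"method": "play_rows", "body": {"increments": [[[0, 0, 0], [0, 0, 0.003], 60], [[0, 0, 0], [0, 0, 0], 60]]}}

```text
t: 5.97
eef_pos: [0.5216, -0.1526, 0.0174]
ee_rot: [-0.0, -0.669, 0.744, 0.0]
ft_force: [-0.4, -0.1, 0.1]
finger_gap: 0.7
grasp_force: 0.0
```

Emit:
{"method": "play_rows", "body": {"increments": [[[0, 0, 0], [0, 0, 0.004], 60], [[0, 0, 0], [0, 0, 0], 60]]}}

```text
t: 6.13
eef_pos: [0.5217, -0.1527, 0.0173]
ee_rot: [0.0, -0.669, 0.744, -0.0]
ft_force: [-2.2, 1.9, 8.1]
finger_gap: 0.708
grasp_force: 4.0
```

Emit:
{"method": "play_rows", "body": {"increments": [[[0, 0, 0], [0, 0, 0.004], 60], [[0, 0, 0], [0, 0, 0], 60]]}}

```text
t: 6.3
eef_pos: [0.5217, -0.1527, 0.0172]
ee_rot: [0.0, -0.669, 0.743, -0.0]
ft_force: [-5.1, 2.8, 16.6]
finger_gap: 0.704
grasp_force: 8.1
```

Emit:
{"method": "play_rows", "body": {"increments": [[[0, 0, 0], [0, 0, 0.003], 60], [[0, 0, 0], [0, 0, 0], 60]]}}

```text
t: 6.47
eef_pos: [0.5217, -0.1527, 0.0172]
ee_rot: [0.0, -0.669, 0.743, -0.0]
ft_force: [-7.3, 4.0, 21.8]
finger_gap: 0.699
grasp_force: 11.1
```

Emit:
{"method": "play_rows", "body": {"increments": [[[0, 0, 0], [0, 0, -0.02], 60], [[0, 0, 0], [0, 0, -0.018], 60], [[0, 0, 0], [0, 0, 0], 60], [[0, 0, 0], [0, 0, 0], 60]]}}

```text
t: 6.8
eef_pos: [0.5217, -0.1526, 0.0229]
ee_rot: [0.0, -0.669, 0.744, -0.0]
ft_force: [-1.1, 0.3, -0.2]
finger_gap: 0.701
grasp_force: 0.0
```

Emit:
{"method": "play_rows", "body": {"increments": [[[0, 0, 0], [-0.02, 0, 0], 60], [[0, 0, 0], [-0.015, 0, 0], 60], [[0, 0, 0], [-0.01, 0, 0], 60], [[0, 0, 0], [-0.01, 0, 0], 60], [[0, 0, 0], [-0.01, 0, 0], 60]]}}

```text
t: 7.22
eef_pos: [0.5229, -0.1395, 0.0226]
ee_rot: [-0.0, -0.669, 0.744, 0.0]
ft_force: [-0.7, -1.3, -0.6]
finger_gap: 0.702
grasp_force: 0.7
```

Emit:
{"method": "play_rows", "body": {"increments": [[[0, 0, 0], [-0.015, 0, 0], 60], [[0, 0, 0], [-0.015, 0, 0], 60], [[0, 0, 0], [-0.015, 0, 0], 60], [[0, 0, 0], [-0.015, 0, 0], 60], [[0, 0, 0], [-0.015, 0, 0], 60]]}}

```text
t: 7.63
eef_pos: [0.5245, -0.1245, 0.0227]
ee_rot: [-0.0, -0.669, 0.744, 0.0]
ft_force: [-0.1, -1.2, -1.6]
finger_gap: 0.703
grasp_force: 0.6
```

Emit:
{"method": "play_rows", "body": {"increments": [[[0, 0, 0], [-0.015, 0, 0], 60], [[0, 0, 0], [-0.015, 0, 0], 60], [[0, 0, 0], [-0.015, 0, 0], 60], [[0, 0, 0], [-0.015, 0, 0], 60], [[0, 0, 0], [-0.015, 0, 0], 60]]}}

```text
t: 8.05
eef_pos: [0.5262, -0.1096, 0.0228]
ee_rot: [-0.0, -0.669, 0.744, 0.0]
ft_force: [0.4, -1.4, -0.2]
finger_gap: 0.704
grasp_force: 0.6
```

Emit:
{"method": "play_rows", "body": {"increments": [[[0, 0, 0], [-0.01, 0.002, 0], 60], [[0, 0, 0], [-0.01, 0.002, 0], 60], [[0, 0, 0], [-0.01, 0.002, 0], 60], [[0, 0, 0], [-0.01, 0.002, 0], 60], [[0, 0, 0], [-0.01, 0.002, 0], 60]]}}

```text
t: 8.47
eef_pos: [0.5252, -0.0996, 0.0228]
ee_rot: [-0.0, -0.669, 0.744, -0.0]
ft_force: [0.6, -1.3, -0.9]
finger_gap: 0.701
grasp_force: 0.7
```

Emit:
{"method": "play_rows", "body": {"increments": [[[0, 0, 0], [-0.01, 0.004, 0], 60], [[0, 0, 0], [-0.01, 0.004, 0], 60], [[0, 0, 0], [-0.01, 0.004, 0], 60], [[0, 0, 0], [-0.01, 0.004, 0], 60], [[0, 0, 0], [-0.01, 0.004, 0], 60]]}}

```text
t: 8.88
eef_pos: [0.5223, -0.0892, 0.0228]
ee_rot: [0.0, -0.669, 0.744, -0.0]
ft_force: [-0.3, -1.9, -0.8]
finger_gap: 0.703
grasp_force: 0.7
```

Emit:
{"method": "play_rows", "body": {"increments": [[[0, 0, 0], [-0.01, 0.002, 0], 60], [[0, 0, 0], [-0.01, 0.002, 0], 60], [[0, 0, 0], [-0.01, 0.002, 0], 60], [[0, 0, 0], [-0.01, 0.002, 0], 60], [[0, 0, 0], [-0.01, 0, 0], 60]]}}

```text
t: 9.3
eef_pos: [0.5217, -0.0791, 0.0228]
ee_rot: [-0.0, -0.669, 0.744, 0.0]
ft_force: [-1.1, -1.8, 0.2]
finger_gap: 0.701
grasp_force: 0.8
```

Emit:
{"method": "play_rows", "body": {"increments": [[[0, 0, 0], [-0.01, 0, 0], 60], [[0, 0, 0], [-0.01, 0, 0], 60], [[0, 0, 0], [-0.01, 0, 0], 60], [[0, 0, 0], [-0.01, 0, 0], 60], [[0, 0, 0], [-0.01, 0, 0], 60]]}}

```text
t: 9.72
eef_pos: [0.5229, -0.0691, 0.0228]
ee_rot: [-0.0, -0.669, 0.744, 0.0]
ft_force: [0.1, -1.0, -0.1]
finger_gap: 0.703
grasp_force: 0.8
```

```bash
python3 - <<'E'
from h import *
o=bot.get_obs();snap('side','s5');print(o['eef_pos'],o['ft_force'],o['ft_torque'])
a=np.load('pics/s5.npz')['im'][165:265,275:385,::-1]
cv2.imwrite('pics/s5c.png',cv2.resize(a,None,fx=6,fy=6,interpolation=cv2.INTER_CUBIC))
E
```

```text
[ 0.52285234 -0.06913136  0.0227917 ] [ 0.14891233 -1.01164665 -0.08817294] [-0.60971319  0.07783015  0.03519791]
```

View pics/s5c.png

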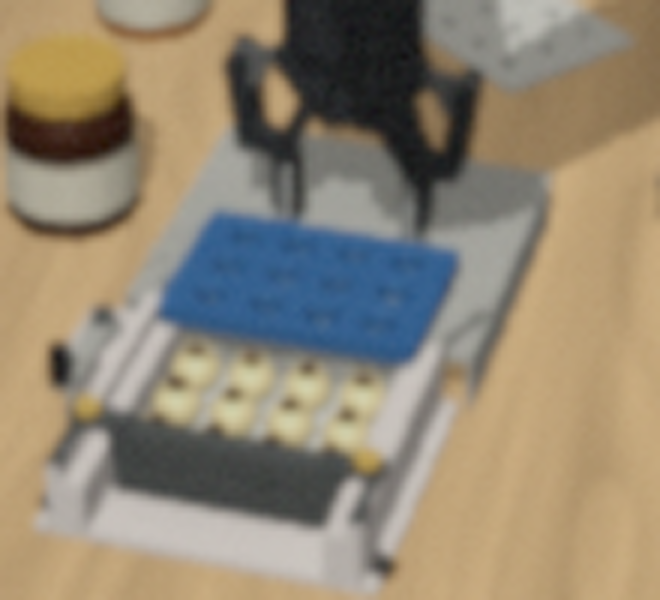

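The plate is square in the mouth, between the walls and ahead of both fingertips. I'll keep pushing.

Emit:
{"method": "play_rows", "body": {"increments": [[[0, 0, 0], [-0.014, 0, 0], 60], [[0, 0, 0], [-0.014, 0, 0], 60], [[0, 0, 0], [-0.014, 0, 0], 60], [[0, 0, 0], [-0.014, 0, 0], 60], [[0, 0, 0], [-0.014, 0, 0], 60]]}}

```text
t: 10.18
eef_pos: [0.5244, -0.0551, 0.0228]
ee_rot: [0.0, -0.669, 0.744, -0.0]
ft_force: [-0.1, -1.0, 0.5]
finger_gap: 0.703
grasp_force: 0.9
```

Emit:
{"method": "play_rows", "body": {"increments": [[[0, 0, 0], [-0.014, 0, 0], 60], [[0, 0, 0], [-0.014, 0, 0], 60], [[0, 0, 0], [-0.014, 0, 0], 60], [[0, 0, 0], [-0.014, 0, 0], 60], [[0, 0, 0], [-0.014, 0, 0], 60]]}}

```text
t: 10.6
eef_pos: [0.5258, -0.0412, 0.0228]
ee_rot: [0.0, -0.669, 0.744, -0.0]
ft_force: [0.5, -1.6, -0.1]
finger_gap: 0.7
grasp_force: 1.0
```

Emit:
{"method": "play_rows", "body": {"increments": [[[0, 0, 0], [-0.014, 0, 0], 60], [[0, 0, 0], [-0.014, 0, 0], 60], [[0, 0, 0], [-0.014, 0, 0], 60], [[0, 0, 0], [-0.014, 0, 0], 60], [[0, 0, 0], [-0.014, 0, 0], 60]]}}

```text
t: 11.02
eef_pos: [0.5273, -0.0273, 0.0229]
ee_rot: [0.0, -0.669, 0.744, -0.0]
ft_force: [0.3, -2.6, 2.1]
finger_gap: 0.703
grasp_force: 1.4
```

Emit:
{"method": "play_rows", "body": {"increments": [[[0, 0, 0], [-0.014, 0, 0], 60], [[0, 0, 0], [-0.014, 0, 0], 60], [[0, 0, 0], [-0.014, 0, 0], 60], [[0, 0, 0], [-0.014, 0, 0], 60], [[0, 0, 0], [-0.014, 0, 0], 60]]}}

```text
t: 11.43
eef_pos: [0.5286, -0.0133, 0.0226]
ee_rot: [-0.0, -0.669, 0.744, 0.0]
ft_force: [-0.9, -1.2, -1.0]
finger_gap: 0.703
grasp_force: 0.6
```

Emit:
{"method": "play_rows", "body": {"increments": [[[0, 0, 0], [-0.014, 0, 0], 60], [[0, 0, 0], [-0.014, 0, 0], 60], [[0, 0, 0], [-0.014, 0, 0], 60], [[0, 0, 0], [-0.014, 0, 0], 60], [[0, 0, 0], [-0.014, 0, 0], 60]]}}

```text
t: 11.85
eef_pos: [0.5302, 0.0006, 0.0228]
ee_rot: [-0.0, -0.669, 0.744, 0.0]
ft_force: [-0.1, -1.2, -1.4]
finger_gap: 0.701
grasp_force: 0.6
```

Emit:
{"method": "play_rows", "body": {"increments": [[[0, 0, 0], [-0.006, 0, 0], 60], [[0, 0, 0], [-0.006, 0, 0], 60], [[0, 0, 0], [-0.006, 0, 0], 60], [[0, 0, 0], [-0.006, 0, 0], 60], [[0, 0, 0], [0, 0, 0], 60]]}}

```text
t: 12.27
eef_pos: [0.5308, 0.0052, 0.0228]
ee_rot: [0.0, -0.669, 0.744, 0.0]
ft_force: [-0.2, -0.5, -0.8]
finger_gap: 0.704
grasp_force: 0.1
```

Emit:
{"method": "play_rows", "body": {"increments": [[[0, 0, 0], [-0.005, 0, 0], 60], [[0, 0, 0], [-0.005, 0, 0], 60], [[0, 0, 0], [-0.005, 0, 0], 60], [[0, 0, 0], [0, 0, 0], 60]]}}

```text
t: 12.6
eef_pos: [0.5311, 0.0082, 0.0228]
ee_rot: [0.0, -0.669, 0.744, 0.0]
ft_force: [-0.0, -0.4, -0.0]
finger_gap: 0.699
grasp_force: 0.3
```

Emit:
{"method": "play_rows", "body": {"increments": [[[0, 0, 0], [-0.005, 0, 0], 60], [[0, 0, 0], [-0.005, 0, 0], 60], [[0, 0, 0], [-0.005, 0, 0], 60], [[0, 0, 0], [0, 0, 0], 60]]}}

```text
t: 12.93
eef_pos: [0.5314, 0.0112, 0.0228]
ee_rot: [0.0, -0.669, 0.744, 0.0]
ft_force: [-1.0, -0.2, -0.4]
finger_gap: 0.702
grasp_force: 0.3
```

Emit:
{"method": "play_rows", "body": {"increments": [[[0, 0, 0], [-0.005, 0, 0], 60], [[0, 0, 0], [-0.005, 0, 0], 60], [[0, 0, 0], [0, 0, 0], 60]]}}

```text
t: 13.18
eef_pos: [0.5317, 0.0132, 0.0228]
ee_rot: [0.0, -0.669, 0.744, -0.0]
ft_force: [-0.8, -0.9, -0.3]
finger_gap: 0.701
grasp_force: 0.3
```

Emit:
{"method": "play_rows", "body": {"increments": [[[0, 0, 0], [-0.004, 0, 0], 60], [[0, 0, 0], [0, 0, 0], 60]]}}

```text
t: 13.35
eef_pos: [0.5317, 0.0139, 0.0228]
ee_rot: [0.0, -0.669, 0.744, 0.0]
ft_force: [0.0, -0.7, -0.3]
finger_gap: 0.702
grasp_force: 0.3
```

Emit:
{"method": "play_rows", "body": {"increments": [[[0, 0, 0], [-0.004, 0, 0], 60], [[0, 0, 0], [0, 0, 0], 60]]}}

```text
t: 13.52
eef_pos: [0.5319, 0.0148, 0.0228]
ee_rot: [0.0, -0.669, 0.744, -0.0]
ft_force: [-0.1, -1.2, -0.7]
finger_gap: 0.705
grasp_force: 0.3
```

Emit:
{"method": "play_rows", "body": {"increments": [[[0, 0, 0], [-0.004, 0, 0], 60], [[0, 0, 0], [0, 0, 0], 60]]}}

```text
t: 13.68
eef_pos: [0.5319, 0.0155, 0.0228]
ee_rot: [0.0, -0.669, 0.744, -0.0]
ft_force: [-1.4, -1.1, 0.1]
finger_gap: 0.701
grasp_force: 0.6
```

Emit:
{"method": "play_rows", "body": {"increments": [[[0, 0, 0], [-0.004, 0, 0], 60], [[0, 0, 0], [0, 0, 0], 60]]}}

```text
t: 13.85
eef_pos: [0.532, 0.0162, 0.0228]
ee_rot: [0.0, -0.669, 0.744, -0.0]
ft_force: [0.2, -1.2, 0.6]
finger_gap: 0.7
grasp_force: 0.7
```

Emit:
{"method": "play_rows", "body": {"increments": [[[0, 0, 0], [-0.003, 0, 0], 60], [[0, 0, 0], [0, 0, 0], 60]]}}

```text
t: 14.02
eef_pos: [0.532, 0.0168, 0.0228]
ee_rot: [0.0, -0.669, 0.744, -0.0]
ft_force: [-0.8, -1.6, 0.4]
finger_gap: 0.699
grasp_force: 0.7
```

Emit:
{"method": "play_rows", "body": {"increments": [[[0, 0, 0], [-0.003, 0, 0], 60], [[0, 0, 0], [0, 0, 0], 60]]}}

```text
t: 14.18
eef_pos: [0.5321, 0.0174, 0.0228]
ee_rot: [0.0, -0.669, 0.744, 0.0]
ft_force: [-0.2, -1.7, 1.0]
finger_gap: 0.701
grasp_force: 0.8
```

Emit:
{"method": "play_rows", "body": {"increments": [[[0, 0, 0], [-0.003, 0, 0], 60], [[0, 0, 0], [0, 0, 0], 60]]}}

```text
t: 14.35
eef_pos: [0.5322, 0.0181, 0.0228]
ee_rot: [0.0, -0.669, 0.744, -0.0]
ft_force: [-1.3, -2.5, 1.0]
finger_gap: 0.699
grasp_force: 0.8
```

```bash
python3 - <<'E'
from h import *
o=bot.get_obs();snap('side','s6');print(o['eef_pos'],o['ft_force'])
a=np.load('pics/s6.npz')['im'][175:265,275:385,::-1]
cv2.imwrite('pics/s6c.png',cv2.resize(a,None,fx=6,fy=6,interpolation=cv2.INTER_CUBIC))
E
```

```text
[0.53216257 0.01806039 0.02283049] [-1.2667316  -2.48037212  1.01950229]
```

View pics/s6c.png

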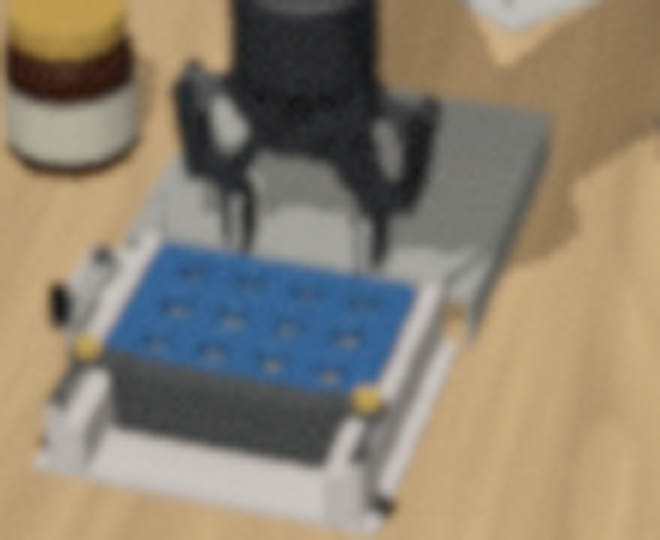

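The plate is lying in the pocket, flush between the walls and close to the bar (row ~360). I'll press on in small steps.

Emit:
{"method": "play_rows", "body": {"increments": [[[0, 0, 0], [-0.003, 0, 0], 60], [[0, 0, 0], [0, 0, 0], 60]]}}

```text
t: 14.57
eef_pos: [0.532, 0.0184, 0.0228]
ee_rot: [-0.0, -0.669, 0.744, 0.0]
ft_force: [0.4, -3.0, -0.4]
finger_gap: 0.708
grasp_force: 1.7
```

Emit:
{"method": "play_rows", "body": {"increments": [[[0, 0, 0], [-0.003, 0, 0], 60], [[0, 0, 0], [0, 0, 0], 60]]}}

```text
t: 14.73
eef_pos: [0.5318, 0.0186, 0.0228]
ee_rot: [-0.001, -0.669, 0.744, -0.0]
ft_force: [0.1, -5.9, 1.9]
finger_gap: 0.702
grasp_force: 2.9
```

Emit:
{"method": "play_rows", "body": {"increments": [[[0, 0, 0], [-0.002, 0, 0], 60], [[0, 0, 0], [0, 0, 0], 60]]}}

```text
t: 14.9
eef_pos: [0.5318, 0.0187, 0.0228]
ee_rot: [-0.001, -0.669, 0.744, -0.0]
ft_force: [0.8, -7.0, 1.9]
finger_gap: 0.706
grasp_force: 3.8
```

Seated at about 7 N. The finger front sits at frame x ≈ 6.8 mm, which puts the bar face at ≈ 107 mm and agrees with the image. I'll back off, close the gripper and go round to the outside of the knob.

Emit:
{"method": "play_rows", "body": {"increments": [[[0, 0, 0], [0, 0, 0], 60], [[0, 0, 0], [0.02, 0, 0], 60], [[0, 0, 0], [0.04, 0, 0], 60], [[0, 0, 0], [0, 0, -0.1], 60], [[0, 0, 0], [0, 0, -0.12], 0]]}}

```text
t: 15.32
eef_pos: [0.5297, 0.0069, 0.0657]
ee_rot: [-0.002, -0.668, 0.744, 0.001]
ft_force: [-0.2, 0.2, -0.0]
finger_gap: 0.575
grasp_force: 0.0
```

Emit:
{"method": "play_rows", "body": {"increments": [[[0, 0, 0], [0, 0, -0.12], 0], [[0, 0, 0], [-0.05, -0.05, 0], 0], [[0, 0, 0], [-0.12, -0.12, 0], 0], [[0, 0, 0], [-0.15, -0.15, 0], 0], [[0, 0, 0], [-0.12, -0.15, 0], 0]]}}

```text
t: 15.73
eef_pos: [0.6348, 0.0861, 0.0914]
ee_rot: [0.001, -0.669, 0.744, -0.0]
ft_force: [0.8, -0.3, 0.8]
finger_gap: -0.004
grasp_force: 0.0
```

Emit:
{"method": "play_rows", "body": {"increments": [[[0, 0, 0], [-0.12, -0.13, 0], 0], [[0, 0, 0], [0, 0, 0], 0], [[0, 0, 0], [0, 0, 0], 0]]}}

```text
t: 15.98
eef_pos: [0.6627, 0.107, 0.0893]
ee_rot: [-0.0, -0.669, 0.743, 0.0]
ft_force: [-0.4, -0.0, -0.1]
finger_gap: -0.003
grasp_force: 0.0
```

```bash
cat >> h.py <<'E'
th=1.46467;o0=np.array([.5353,.0225]);RF=np.array([[np.cos(th),-np.sin(th)],[np.sin(th),np.cos(th)]])
fr=lambda X:np.c_[(np.atleast_2d(X)[:,:2]-o0)@RF,np.atleast_2d(X)[:,2]]*1000
E
python3 - <<'E'
from h import *
o=bot.get_obs();snap('top','t2');snap('wrist','w4');print(o['t'],fr(o['eef_pos']),o['ft_force'],o['finger_gap'])
P,im,d=cloud('w4');print('near',np.round(fr(P.reshape(-1,3)[(d.ravel()>0)&(P[...,2].ravel()>.06)&(P[...,2].ravel()<.1)&(np.linalg.norm(P[...,:2].reshape(-1,2)-o['eef_pos'][:2],axis=1)<.02)])[::40][:15]))
b=im[:,:,::-1];a=np.load('pics/t2.npz')['im'][140:250,230:370,::-1]
A=cv2.resize(a,(600,470),interpolation=cv2.INTER_CUBIC)[:360];B=cv2.resize(b,(384,240))
c=np.zeros((600,600,3),np.uint8);c[:360]=A;c[360:,:384]=B;cv2.imwrite('pics/t2c.png',c)
E
```

```text
15.9833 [[  97.51506498 -117.77347005   89.26227338]] [-0.3914408  -0.019701   -0.08307989] -0.0030986367232548537
near [[ 96. -98.  61.]]
```

View pics/t2c.png

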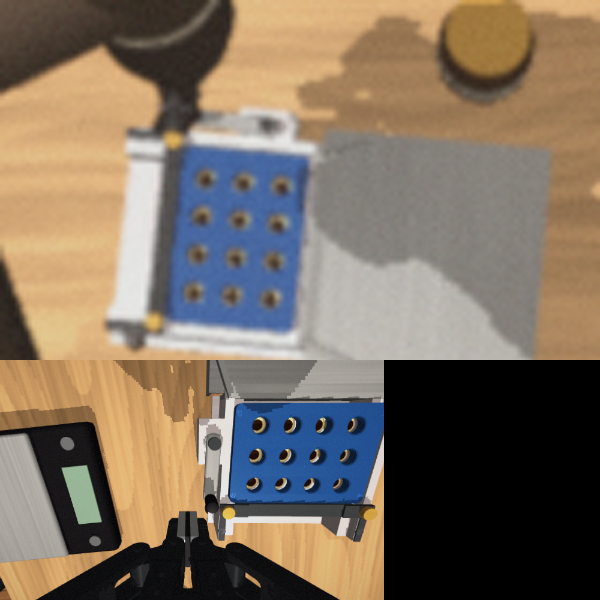

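The top view shows the plate flat against the bar with the shells centred under its holes. The clamp is still at 0 and the post is outside the knob. I'll measure the tip height from depth.

```bash
python3 - <<'E'
from h import *
P,im,d=cloud('w4');F=fr(P.reshape(-1,3))
T=F[(abs(F[:,0]-90)<16)&(abs(F[:,1]+118)<16)&(F[:,2]>60)&(d.ravel()>0)]
print(len(T),np.percentile(T[:,2],[0,1,5,50]));print(np.round(T[T[:,2].argsort()][:6]),T[:,1].min(),T[:,1].max())
K=F[(abs(F[:,0]-96)<15)&(abs(F[:,1]+90)<15)&(F[:,2]>68)&(F[:,2]<80)];print('knob',len(K),K.mean(0) if len(K) else '')
E
```

```text
13954 [104.66453145 108.32245059 116.80048779 167.51134816]
[[  87. -113.  105.]
 [  87. -120.  105.]
 [  87. -115.  105.]
 [  87. -122.  105.]
 [  87. -122.  105.]
 [  87. -119.  105.]] -133.97904521980863 -102.0034135674157
knob 382 [ 97.70288332 -93.16132589  72.47506861]
```

Emit:
{"method": "play_rows", "body": {"increments": [[[0, 0, 0], [0, 0, -0.0], 0], [[0, 0, 0], [0.005, 0, 0.1], 0], [[0, 0, 0], [0, 0, 0.1], 0], [[0, 0, 0], [0, 0, 0.025], 0], [[0, 0, 0], [0, 0, 0], 0]]}}

```text
t: 16.5
eef_pos: [0.66, 0.1039, 0.0446]
ee_rot: [-0.001, -0.668, 0.744, 0.001]
ft_force: [-0.7, 0.1, -0.1]
finger_gap: 0.001
grasp_force: 0.0
```

```bash
python3 - <<'E'
from h import *
P,im,d=cloud('w4');F=fr(P.reshape(-1,3))
T=F[(abs(F[:,0]-90)<16)&(abs(F[:,1]+118)<30)&(F[:,2]>60)&(d.ravel()>0)]
for a in(104,108,112,118,125,135):
    s=T[(T[:,2]>a)&(T[:,2]<a+5)];print(a,np.round([s[:,0].min(),s[:,0].max(),s[:,1].min(),s[:,1].max()],1))
o=bot.get_obs();print(fr(o['eef_pos']),o['ft_force'])
snap('wrist','w5');P,im,d=cloud('w5');F=fr(P.reshape(-1,3))
T=F[(abs(F[:,0]-88)<6)&(abs(F[:,1]+118)<16)&(F[:,2]>52)&(F[:,2]<75)&(d.ravel()>0)];print('tip',T[:,2].min(),T[:,1].min(),T[:,1].max())
K=F[(abs(F[:,0]-96)<15)&(abs(F[:,1]+90)<14)&(F[:,2]>68)&(F[:,2]<80)&(d.ravel()>0)];print('knob',len(K),K.mean(0) if len(K) else '',np.ptp(K,axis=0) if len(K) else '')
E
```

```text
104 [  85.9   91.4 -127.5 -103.9]
108 [  85.9   91.4 -128.9 -102.5]
112 [  85.8   91.4 -129.3 -102.1]
118 [  86.    91.4 -129.1 -102.2]
125 [  85.7   91.4 -129.3 -102.1]
135 [  85.5  106.  -131.2 -105. ]
[[  94.10518277 -115.35656334   44.600105  ]] [-0.69264166  0.07569285 -0.14543375]
tip 59.71643097577607 -127.92968172676933 -102.00436622941318
knob 738 [ 95.91825204 -94.5337667   72.60024157] [17.06211767 16.85124307 11.94626965]
```

Emit:
{"method": "play_rows", "body": {"increments": [[[0, 0, 0], [-0.01, 0.01, 0], 0], [[0, 0, 0], [0, 0.01, 0], 0], [[0, 0, -0.0167], [-0.0105, 0.0293, 0], 0], [[0, 0, -0.0167], [-0.0105, 0.0293, 0], 0], [[0, 0, -0.0167], [-0.0105, 0.0293, 0], 0]]}}

```text
t: 16.97
eef_pos: [0.641, 0.114, 0.0472]
ee_rot: [-0.001, 0.779, -0.627, 0.001]
ft_force: [1.7, -0.5, -0.9]
finger_gap: -0.001
grasp_force: 0.6
```

```bash
cat >> h.py <<'E'
def chk(f,bias=0):
    o=bot.get_obs();q=o['ee_rot'];snap('wrist',f)
    yaw=np.arctan2(2*q[1]*q[2],2*q[1]**2-1)-(th-np.pi)
    yaw=(yaw+np.pi)%(2*np.pi)-np.pi
    p=fr(o['eef_pos'])[0];print('t',o['t'],'tcp',p.round(1),'rot',np.degrees(yaw).round(1),'F',o['ft_force'].round(1))
    v=p[:2]-[40,-90];c,s=np.cos(yaw),np.sin(yaw);print('radial,tang',(c*v[0]+s*v[1]).round(1),(-s*v[0]+c*v[1]).round(1))
    P,im,d=cloud(f);F=fr(P.reshape(-1,3));r=np.hypot(F[:,0]-40,F[:,1]+90)
    dk=np.hypot(F[:,0]-p[0],F[:,1]-p[1])
    K=F[(abs(r-56)<12)&(F[:,2]>69)&(F[:,2]<76)&(d.ravel()>0)&(im.reshape(-1,3).max(1)<90)]
    if len(K): m=np.median(K,axis=0);print('knob?',len(K),m.round(1),np.degrees(np.arctan2(m[1]+90,m[0]-40)).round(1))
E
python3 -c "
from h import *
chk('w6')"
```

```text
t 16.9667 tcp [102.2 -95.4  47.2] rot 18.3 F [ 1.7 -0.5 -0.9]
radial,tang 57.3 -24.7
knob? 1039 [ 94.2 -80.7  72.8] 9.7
```

Emit:
{"method": "play_rows", "body": {"increments": [[[0, 0, -0.0167], [-0.0105, 0.032, 0.002], 0], [[0, 0, -0.0167], [-0.0105, 0.032, 0.002], 0], [[0, 0, -0.0167], [-0.0105, 0.032, 0.002], 0], [[0, 0, -0.0167], [-0.0105, 0.03, 0], 0]]}}

```text
t: 17.35
eef_pos: [0.6147, 0.113, 0.0459]
ee_rot: [-0.001, 0.892, -0.453, 0.001]
ft_force: [1.7, 1.1, 0.5]
finger_gap: 0.0
grasp_force: 0.6
```

```bash
python3 -c "
from h import *
chk('w7')"
```

```text
t 17.35 tcp [ 98.4 -69.4  45.9] rot 42.3 F [1.7 1.1 0.5]
radial,tang 57.1 -24.0
knob? 1088 [ 87.3 -60.   72.8] 32.4
```

Emit:
{"method": "play_rows", "body": {"increments": [[[0, 0, -0.0167], [-0.0105, 0.032, 0], 0], [[0, 0, -0.0167], [-0.0105, 0.032, 0], 0], [[0, 0, -0.0167], [-0.0105, 0.032, 0], 0], [[0, 0, -0.0167], [-0.0105, 0.032, 0], 0], [[0, 0, -0.0167], [-0.0105, 0.032, 0], 0]]}}

```text
t: 17.82
eef_pos: [0.5858, 0.0963, 0.0456]
ee_rot: [-0.001, 0.978, -0.207, 0.001]
ft_force: [1.2, -0.4, 0.2]
finger_gap: -0.003
grasp_force: 0.6
```

```bash
python3 -c "
from h import *
chk('w8')"
```

```text
t 17.8167 tcp [ 78.8 -42.4  45.6] rot 72.2 F [ 1.2 -0.4  0.2]
radial,tang 57.1 -22.4
knob? 1101 [ 64.3 -43.2  72.8] 62.5
```

Three more turning rows, then straight pushes into the clamp's end.

Emit:
{"method": "play_rows", "body": {"increments": [[[0, 0, -0.0167], [-0.0105, 0.03, 0], 0], [[0, 0, -0.0167], [-0.0105, 0.03, 0], 0], [[0, 0, -0.0167], [-0.0105, 0.03, 0], 0], [[0, 0, 0], [0, 0, 0], 0]]}}

```text
t: 18.2
eef_pos: [0.5737, 0.0805, 0.0453]
ee_rot: [-0.0, 0.999, -0.052, 0.0]
ft_force: [-0.7, -0.8, 0.1]
finger_gap: -0.001
grasp_force: 0.0
```

Emit:
{"method": "play_rows", "body": {"increments": [[[0, 0, 0], [0, 0.005, 0], 0], [[0, 0, 0], [0, 0, 0], 0]]}}

```text
t: 18.37
eef_pos: [0.5739, 0.0803, 0.045]
ee_rot: [-0.0, 0.999, -0.054, 0.0]
ft_force: [-0.5, 2.0, 2.0]
finger_gap: -0.002
grasp_force: 0.9
```

Emit:
{"method": "play_rows", "body": {"increments": [[[0, 0, 0], [0, 0.005, 0], 0], [[0, 0, 0], [0, 0, 0], 0]]}}

```text
t: 18.53
eef_pos: [0.574, 0.0799, 0.045]
ee_rot: [-0.001, 0.999, -0.053, 0.001]
ft_force: [-1.4, 6.5, 2.6]
finger_gap: 0.002
grasp_force: 2.9
```

```bash
python3 -c "
from h import *
chk('w9')"
```

```text
t 18.5333 tcp [ 61.2 -32.4  45. ] rot 90.0 F [-1.4  6.5  2.6]
radial,tang 57.6 -21.2
knob? 1106 [ 47.2 -38.1  72.8] 82.2
```

Emit:
{"method": "play_rows", "body": {"increments": [[[0, 0, 0], [0, -0.03, 0], 0], [[0, 0, 0], [0, -0.06, 0], 0], [[0, 0, 0], [0, 0, -0.15], 0], [[0, 0, 0], [0, 0, -0.18], 0], [[0, 0, 0], [0, -0.1, -0.18], 0]]}}

```text
t: 19.0
eef_pos: [0.5758, 0.1151, 0.1468]
ee_rot: [0.001, 0.999, -0.053, -0.002]
ft_force: [1.1, 1.0, -0.7]
finger_gap: 0.001
grasp_force: 0.0
```

Emit:
{"method": "play_rows", "body": {"increments": [[[0, 0, 0], [0, -0.15, -0.1], 0], [[0, 0, 0], [0, -0.15, 0], 0], [[0, 0, 0], [0, 0, 0], 0], [[0, 0, 0], [0, 0, 0], 0]]}}

```text
t: 19.33
eef_pos: [0.5833, 0.1783, 0.1665]
ee_rot: [0.0, 0.999, -0.051, -0.0]
ft_force: [0.7, -0.2, 0.0]
finger_gap: 0.002
grasp_force: 0.0
```

```bash
python3 - <<'E'
from h import *
o=bot.get_obs();print(o['eef_pos'],o['ft_force'],o['t'])
for n,f in(('wrist','w10'),('top','t3'),('side','s10')):
    snap(n,f);P,im,d=cloud(f);F=fr(P.reshape(-1,3));ok=(d.ravel()>0)
    K=F[ok&(F[:,0]>0)&(F[:,0]<105)&(abs(F[:,1]+55)<60)&(F[:,2]>62)&(F[:,2]<80)]
    print(n,'knob',len(K),np.median(K,axis=0).round(1) if len(K) else '')
    h=cv2.cvtColor(im,cv2.COLOR_RGB2HSV).reshape(-1,3)
    B=F[ok&(h[:,0]>98)&(h[:,0]<125)&(h[:,1]>110)&(abs(F[:,0]-55)<70)&(abs(F[:,1])<85)]
    if len(B): print('plate',len(B),np.percentile(B,[1,50,99],axis=0).round(1).tolist())
    if n=='wrist' and len(B):
        c=np.linalg.lstsq(np.c_[B[:,:2],np.ones(len(B))],B[:,2],rcond=None)[0];print('tilt',c)
    if n=='side':
        J=F[ok&(F[:,2]>90)&(F[:,2]<100)&(np.hypot(F[:,0]+124,F[:,1]+161)<45)];print('jar',J.mean(0).round())
E
```

```text
[0.58326991 0.17825156 0.16653537] [ 0.74883744 -0.21607769  0.02237484] 19.3333
wrist knob 298 [ 45.1 -35.8  72.6]
plate 14613 [[8.0, -70.6, 34.5], [61.3, -5.0, 42.7], [119.5, 67.2, 253.6]]
tilt [ 0.3189878  -0.10363061 28.56786924]
top knob 13 [ 41.4 -33.6  68.6]
plate 745 [[7.9, -68.4, 34.6], [61.8, 1.5, 43.2], [102.9, 64.2, 53.0]]
side knob 12 [ 47.1 -31.7  70.8]
plate 710 [[9.4, -65.1, 20.4], [54.8, 5.2, 41.0], [101.2, 66.4, 49.3]]
jar [-111. -180.   93.]
```

Everything fits: the plate is flat (top at 43 mm) and against the bar, and the clamp knob is at frame ≈ (41,-34), its end position. The arm is clear, so I'll hand the job in.

```bash
python3 -c "
from plant import bot
print(bot.job_done())"
```

```text
the job is handed in; nothing more can be done
None
```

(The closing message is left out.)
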